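Turn and seat a keyed sample turntable

ROBOT

A 7-joint arm with a two-finger parallel gripper is mounted at the origin on a cart in front of the work surface, level with it; the furniture and walls round the work are solid. World frame = base frame: x ahead of the robot, y to its left, z up, the work surface at z = 0. Lengths are in m, angles in rad, forces in N, time in s.
With the tool pointing down it reaches from about 0.425 to 0.925 m from the base axis. Payload 6.8 kg.
Tool frame: the origin (TCP) lies on the front face of the gripper's body, between the roots of the fingers; the fingertips stand 73 mm ahead of it and the grasp point (between the pads) lies 54 mm ahead of it; z points along the fingers, y is the direction in which the jaws open and shut (so a half turn about z gives the same grasp; the last joint's range is limited). The gripper opens to 85 mm and grips with 20 to 120 N. Pads are 22 mm wide; open, the fingers measure 114 mm over their backs; the gripper's body (76 mm by 85 mm) begins 54 mm behind the grasp point. The pads swing forward as they close: fully open they stand 13 mm farther back than shut.
Start: joints at [-1.452, 0.477, 0.022, 1.555, -0.011, 1.109, -0.083], TCP at [0.152, 0.658, 0.304] pointing down, gripper open.
Joint ranges: [-2.96, 2.96], [-0.34, 2.1], [-1.41, 1.46], [0.24, 2.44], [-1.37, 4.51], [0.17, 1.92], [-2.96, 2.96]. Speed limits (rad/s): [2.39, 2.39, 3.14, 3.14, 3.14, 3.14, 3.14].

INTERFACE

Orientations are given as a unit quaternion [w, x, y, z].
In Python, from station import get_obs, read_camera, hand_in, spot_in, cut_out, spot_point gives the robot as it stands. The module is installed in compiled form; this text tells all that it offers.
- The arm moves only by the tool move_arm, never from a script. Its arguments are lists of equal length, an entry for each row: "gripper": the opening, from 0 (shut) to 1 (fully open); "xyz": the shift along the tool's x, y, z in cm, a list of three; "twist": the turn about the tool's z in rad. A call has 1 to 5 rows; each row is the pose to reach, as a shift and turn from the pose commanded when the call began, along the tool's axes at that moment; what a row does not reach only later rows make up. A row lasts 1/12 s, in which the tool goes at most 41.7 mm and 7.16 degrees, less where a joint would pass 70% of its speed; a pose out of reach is approached as far as the arm can. A call with a gripper value outside its range is refused whole. The fingers move at their own pace and stop on an object; "squeeze" is the grip in N (left out, the last holds). Time passes only in rows, so rows that repeat a pose let the fingers close. It gives the time, the measured TCP pose, the force and the opening at its end, in the units of the state.
- get_obs(): the state, without advancing time (a new reading comes with each control period).
- read_camera(name): name is "side" or "top"; returns a dict with "pixels" (480x640x3 uint8, red, green, blue), "fx", "fy", "cx", "cy" (pixels), "R" (3x3) and "t" (3): a world point X has camera coordinates R X + t. Camera axes: x right, y down, z forward; pixel columns grow to the right and rows downward; lengths in m; the calibration is good to about 2 mm. A picture is of the moment at which its call begins. There is no depth.
- hand_in(): hands the job in, once; it reports no verdict.
Trained networks look in the newest picture that a camera, given by its name, has taken for a name from the list of things; names that differ only in an ending like _2 or _b are one class to them, and where a whole thing is asked for, a point or a joint stands for the part that bears it (a point fixed in the world has none). Each returns a list of dicts, best first, with "p" (0 to 1); they miss things now and then, are a little off and sometimes report something else, mostly with a low value. They report only what shows in the picture. A call takes as long as a camera call. They do not tell look-alikes from the thing itself.
- spot_in(query, camera): "centre" ([x, y, z] in m, in world coordinates, good to about 4 mm: the middle of the surface that is visible of it).
- cut_out(query, camera): "pixels" (480x640 bool, what is visible of it).
- spot_point(query, camera): "centre" ([x, y, z] in m, in world coordinates, good to about 4 mm: a listed point, or the origin of a listed thing).
The state is a dict: "t": time; "q": joint angles; "joint_vel": joint speeds; "joint_torque": joint torques, N m; "eef_pos": TCP position; "tool_rot": TCP orientation; "contact_force": force on the tool from outside, world axes, zero at the start; "torque": the same for the moment, N m; "gripper_width": opening from 0.0 (shut) to 1.0 (fully open).
Only numpy, scipy, OpenCV 4.12 (cv2) and the standard library are available. Lean on these libraries where they do the work, as an engineer would, in place of code of your own. Each camera call takes 0.05 s, during which the arm holds its last target.

TASK

The round sample turntable is riding high on its spindle because its rim notch is not over the stage's key. Push its upright peg round with a fingertip until the notch stands over the key, then press the hub cap down so that the turntable drops over the key and is fully home, and leave it there with the robot clear. Do not lift the turntable, and leave the vial, the cup and the cuvette standing beside it where they are.

Things in the scene. Friction and masses are not known exactly. Their poses are not given: they have to be found in the camera images.
- stage: The fixed stage: a grey square foot 150 x 150 x 12 mm, with a round seat column in the middle whose top is 26 mm above the bench. Origin at the centre of its underside, on the bench; z is up and is the turntable's axis. On its -x side stands the key: a steel bar 8 mm wide (along stage y) with a round top, lying radially from 47 to 71 mm from the axis, its top 33 mm above the bench; its outer 11 mm show beyond the turntable's rim.
- key_top (a point): Point on the key's top ridge, 54 mm from the axis toward stage -x, 33 mm above the bench.
- turntable (a joint): Angle of the turntable about its vertical axis relative to the stage, rad, counterclockwise seen from above. The notch is over the key at 0 (and at 6.283, a full turn on). It starts between 0.7 and 5.58, turns freely either way without end and stays where it is left (friction 0.03 N m, that is about 0.7 N at the peg). The notch drops over the key if it is within about 0.04 rad; the round key top centres it a little further.
- spindle (a joint): How far turntable and spindle are pressed down, m: 0 at the start (raised), 0.009 fully home on the column; negative when lifted. It slides stiffly and stays where it is left: pressing takes about 4 to 8 N straight down on the hub cap. With the notch off the key it is blocked at 2 to 4 mm by the key.
- notch (a point): Point in the middle of the turntable's rim notch, 54 mm from the axis, at the height of the turntable's underside (35 mm above the bench when raised, 26 mm when home). The turntable is a bare aluminium disc of 120 mm diameter, 12 mm thick, with six dark round sample wells (flat) on its top; the notch is a radial slot 12 mm wide, open at the rim, about 15 mm deep.
- hub_top (a point): Centre of the top of the round steel hub cap in the middle of the turntable, 28 mm diameter, 6 mm above the turntable's upper face; 53 mm above the bench when raised, 44 mm when home. The place to press.
- peg_top (a point): Top centre of the upright dark steel peg on the turntable, 10 mm diameter, standing 28 mm above the upper face (15 mm collar of 3 mm height at its foot), 45 mm from the axis, on the side opposite the notch; top 75 mm above the bench when raised. Push it sideways, along a circle about the axis.
- vial: Loose white-capped vial, 27 mm diameter, 57 mm tall, standing on the bench beside the stage, leave alone. Origin at the centre of its underside, z up.
- cup: Loose small white cup, 24 mm diameter, 28 mm tall, standing on the bench beside the stage, leave alone. Origin at the centre of its underside, z up.
- cuvette: Loose square clear cuvette, 12 x 12 x 45 mm, standing on the bench beside the stage, leave alone. Origin at the centre of its underside, z up.
Things that resemble listed ones, but are neither listed nor needed, are in the scene too. Of the things shaped like the stage, the grey one is meant.

How it is judged:
At the end, for the whole second after the job is handed in: The turntable is pressed down at least 7.5 of its 9 mm with its notch within 6 mm of the key, at rest; the vial, cup and cuvette stand upright within 20 mm of where they began (value of joint spindle above 0.0075 m and horizontal distance between notch and key_top below 0.006 m and velocity of joint turntable between -0.05 and 0.05 rad/s and angle between each of vial, cup, cuvette's own z axis and vertical below 0.2 rad and distance of each of vial, cup, cuvette from where it was at the start of the episode below 0.02 m); the robot touches nothing.
It fails at once if the turntable was lifted more than 5 mm (value of joint spindle below -0.005 m).
It fails at once if the vial was shifted or tipped (distance of vial from where it was at the start of the episode above 0.02 m or angle between vial's own z axis and vertical above 0.5 rad).
It fails at once if the cup was shifted or tipped (distance of cup from where it was at the start of the episode above 0.02 m or angle between cup's own z axis and vertical above 0.5 rad).
It fails at once if the cuvette was shifted or tipped (distance of cuvette from where it was at the start of the episode above 0.02 m or angle between cuvette's own z axis and vertical above 0.5 rad).
It also fails if it takes over 48 s, if anything falls off the work surface, if the arm or the gripper's body presses on something with over 40 N, if the wrist force passes 120 N, or if a joint passes its speed limit or range.

## Working session

There is one attempt and no reset: what is moved stays moved. The work goes in short steps, Python scripts to look and compute and a tool call to move; the robot and the scene stay as the last step left them, time stands still between calls to the robot, and variables do not carry over. Pictures are saved under pics/ and viewed, and the job is handed in when it is done.

Besides the shell and the picture viewer there is one more tool, called after ">>>" by a JSON object that holds its "fn" and its "kwargs". move_arm: Moves the arm, as the interface text tells. Its arguments: {"type":"object","properties":{"gripper":{"type":"array","items":{"type":"number"}},"xyz":{"type":"array","items":{"type":"array","items":{"type":"number"}}},"twist":{"type":"array","items":{"type":"number"}},"squeeze":{"type":"number"}},"required":["gripper","xyz","twist"]}

```bash
mkdir -p pics; cat > h.py <<'E'
import cv2,numpy as np
from station import *
def save(c,fn):
    d=read_camera(c); cv2.imwrite('pics/'+fn,d['pixels'][:,:,::-1]); return d
def proj(d,X):
    p=np.array(d['R'])@np.array(X)+np.array(d['t']); return d['fx']*p[0]/p[2]+d['cx'],d['fy']*p[1]/p[2]+d['cy']
E
python3 - <<'E'
from h import *
for c in('side','top'):
    d=save(c,c+'0.png')
    print(c,'cam',-np.array(d['R']).T@np.array(d['t']))
    for q in('stage','key_top','notch','hub_top','peg_top','vial','cup','cuvette'):
        for r in spot_point(q,c)[:3]: print(q,np.round(r['centre'],3),round(r['p'],2),np.round(proj(d,r['centre'])))
o=get_obs();print(o)
E
```

```text
side cam [ 0.07265868 -0.41647079  0.40935031]
stage [0.394 0.344 0.   ] 0.87 [200. 277.]
stage [0.492 0.125 0.001] 0.86 [338. 320.]
key_top [0.34  0.342 0.032] 0.85 [166. 267.]
key_top [0.436 0.119 0.032] 0.63 [306. 313.]
notch [0.536 0.086 0.037] 0.81 [384. 299.]
notch [0.336 0.339 0.035] 0.63 [163. 267.]
notch [0.489 0.011 0.001] 0.16 [394. 362.]
hub_top [0.394 0.341 0.056] 0.95 [199. 244.]
hub_top [0.492 0.12  0.052] 0.78 [341. 287.]
peg_top [0.441 0.342 0.078] 0.69 [227. 224.]
peg_top [0.456 0.153 0.076] 0.57 [304. 268.]
vial [0.528 0.239 0.003] 0.97 [312. 280.]
cup [ 0.488  0.014 -0.   ] 0.93 [392. 362.]
cuvette [0.609 0.113 0.003] 0.79 [409. 299.]
top cam [0.33416656 0.22025787 0.96428609]
stage [ 0.488  0.121 -0.002] 0.98 [389. 278.]
stage [ 0.399  0.345 -0.001] 0.98 [259. 328.]
key_top [0.343 0.338 0.028] 0.91 [259. 361.]
key_top [0.438 0.113 0.026] 0.7 [396. 305.]
notch [0.34  0.342 0.031] 0.97 [257. 363.]
notch [0.492 0.012 0.002] 0.68 [452. 277.]
notch [0.534 0.094 0.034] 0.57 [407. 248.]
hub_top [0.491 0.125 0.056] 0.74 [391. 271.]
peg_top [0.436 0.344 0.074] 0.94 [254. 
[... 180 characters left out ...]
]
{'t': 0.9, 'q': array([-1.45212571,  0.47697678,  0.02240768,  1.5553707 , -0.01153441,
        1.10926753, -0.08310007]), 'joint_vel': array([ 0.00023544, -0.00062679,  0.00036642,  0.00086422,  0.00158093,
        0.00161535, -0.00056368]), 'joint_torque': array([ 8.34468829e-04, -5.96300912e+01,  1.60689577e+00, -2.81559420e+01,
        1.24790071e-02,  1.23651025e-03,  9.38644916e-06]), 'eef_pos': array([0.15175908, 0.65775582, 0.30393603]), 'tool_rot': array([-1.91359067e-05,  1.13163884e-01,  9.93576334e-01,  5.37777922e-05]), 'contact_force': array([ 0.57468798, -0.64622055, -0.32095788]), 'torque': array([-0.01840413,  0.06307682, -0.04197513]), 'gripper_width': 1.0017124536967104}
```

View pics/top0.png

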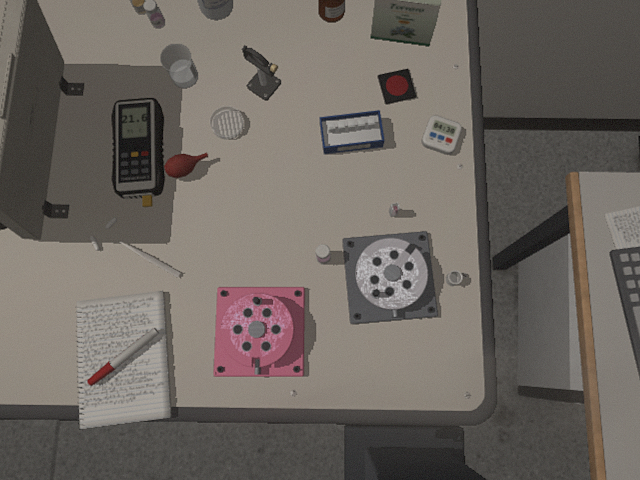

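View pics/side0.png

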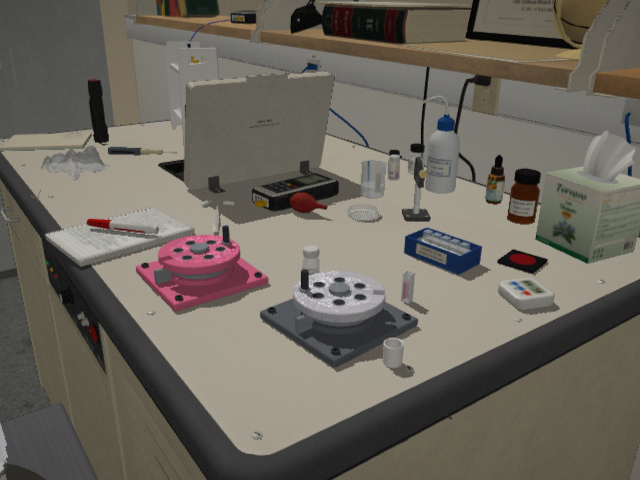

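```bash
python3 - <<'E'
import cv2
a=cv2.imread('pics/top0.png')[200:350,320:480]
cv2.imwrite('pics/crop0.png',cv2.resize(a,None,fx=4,fy=4,interpolation=cv2.INTER_CUBIC))
E
```

```text
(no output)
```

View pics/crop0.png

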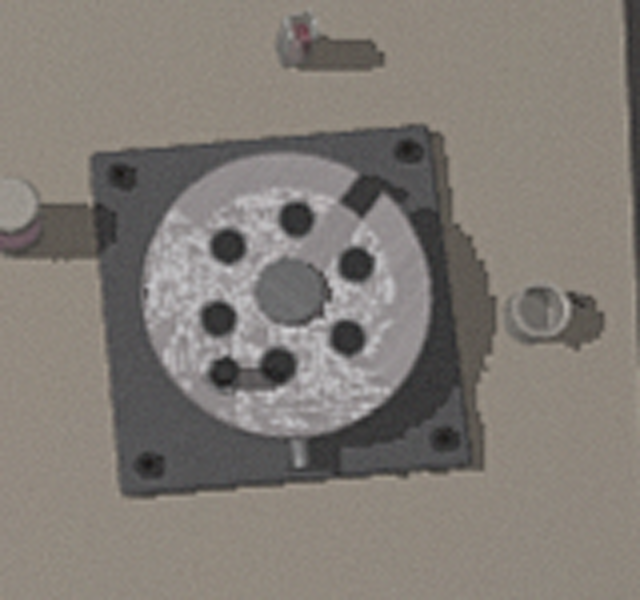

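Two stages are in view: the pink one at top pixel (259,328) and the grey one at (390,277). The grey one is meant. In the crop its key shows at (395,313), the notch at (412,249) and the peg at (376,293). Next I'll refine the geometry.

```bash
cat >> h.py <<'E'
def back(d,u,v,z):
    R=np.array(d['R']);C=-R.T@np.array(d['t']);r=R.T@np.array([(u-d['cx'])/d['fx'],(v-d['cy'])/d['fy'],1]);return C+r*(z-C[2])/r[2]
E
python3 - <<'E'
from h import *
d=read_camera('top')
f=lambda x,y,z:back(d,320+x/4,200+y/4,z)[:2]
H=[f(*p,0.012) for p in((123,177),(408,151),(149,464),(444,438))]
print('holes',np.round(H,4),'ctr',np.mean(H,0).round(4))
e1=(H[0]+H[1]-H[2]-H[3]);e2=H[0]+H[2]-H[1]-H[3]
print('yaw',np.arctan2(e1[1],e1[0]),np.arctan2(e2[1],e2[0])-np.pi/2)
hub=f(291,291,0.053);disc=f(287,295,.047);peg=f(224,372,.075);notch=f(368,195,.047);key=f(300,463,.033)
for n,x in(('hub',hub),('disc',disc),('peg',peg),('notch',notch),('keyend',key)):
    v=x-np.mean(H,0);print(n,x.round(4),np.hypot(*v).round(4),np.arctan2(v[1],v[0]).round(3))
s=read_camera('side')
for q in('hub_top','peg_top','vial','cup','cuvette'):
  for c in('side','top'):print(q,c,[np.round(r['centre'],3) for r in spot_point(q,c)[:2]])
E
```

```text
holes [[0.5444 0.1891]
 [0.5577 0.0646]
 [0.4201 0.1773]
 [0.4328 0.0522]] ctr [0.4888 0.1208]
yaw 0.09660808097263623 0.10381726835902749
hub [0.4882 0.1209] 0.0006 3.004
disc [0.4875 0.1219] 0.0017 2.432
peg [0.4514 0.1504] 0.0477 2.473
notch [0.5303 0.0875] 0.0533 -0.675
keyend [0.4195 0.1158] 0.0694 -3.069
hub_top side [array([0.395, 0.34 , 0.055]), array([0.493, 0.123, 0.053])]
hub_top top [array([0.492, 0.123, 0.056]), array([0.395, 0.345, 0.055])]
peg_top side [array([0.454, 0.15 , 0.074])]
peg_top top [array([0.439, 0.345, 0.073]), array([0.453, 0.152, 0.078])]
vial side [array([0.525, 0.242, 0.001]), array([0.486, 0.012, 0.001])]
vial top [array([0.521, 0.241, 0.002])]
cup side [array([ 0.487,  0.011, -0.002]), array([ 0.497,  0.123, -0.   ])]
cup top [array([ 0.489,  0.009, -0.001])]
cuvette side [array([0.61 , 0.114, 0.003])]
cuvette top [array([0.61 , 0.118, 0.003])]
```

```bash
cat >> h.py <<'E'
from scipy.spatial.transform import Rotation as Ro
def T():
    q=np.array(get_obs()['tool_rot']); return Ro.from_quat([q[1],q[2],q[3],q[0]]).as_matrix()
def sh(*P):
    o=get_obs();M=T();print('t',o['t'],o['eef_pos'].round(4),'x',M[:2,0].round(3),'F',o['contact_force'].round(2))
    for p in P: print(p,'->',(M.T@(np.array(p)-o['eef_pos'])*100).round(2))
E
python3 -c "
from h import *
sh((.432,.122,.304))"
```

```text
t 1.5 [0.1518 0.6577 0.3039] x [-0.974  0.225] F [-0.18 -0.29 -0.33]
(0.432, 0.122, 0.304) -> [-3.935e+01 -4.590e+01 -1.000e-02]
```

>>> {"fn": "move_arm", "kwargs": {"gripper": [0, 0, 0, 0, 0], "xyz": [[-39.35, -45.9, 0], [-39.35, -45.9, 0], [-39.35, -45.9, 0], [-39.35, -45.9, 0], [-39.35, -45.9, 0]], "twist": [-0.33, -0.33, -0.33, -0.33, -0.33]}}

```text
t: 1.92
eef_pos: [0.2491, 0.4712, 0.304]
tool_rot: [0.0, -0.052, 0.999, 0.0]
contact_force: [1.5, 0.1, 0.2]
gripper_width: 0.302
```

```bash
python3 -c "
from h import *
sh((.432,.122,.304))"
```

```text
t 1.9167 [0.2491 0.4712 0.304 ] x [-0.995 -0.103] F [1.54 0.11 0.24]
(0.432, 0.122, 0.304) -> [-1.459e+01 -3.663e+01 -1.000e-02]
```

>>> {"fn": "move_arm", "kwargs": {"gripper": [0, 0, 0, 0, 0], "xyz": [[-14.6, -36.6, 0], [-14.6, -36.6, 0], [-14.6, -36.6, 0], [-14.6, -36.6, 0], [-14.6, -36.6, 0]], "twist": [0, 0, 0, 0, 0]}}

```text
t: 2.33
eef_pos: [0.3456, 0.2867, 0.3043]
tool_rot: [0.0, -0.052, 0.999, 0.0]
contact_force: [0.9, 0.1, -0.2]
gripper_width: 0.001
```

```bash
python3 -c "
from h import *
sh((.432,.122,.304))"
```

```text
t 2.3333 [0.3456 0.2867 0.3043] x [-0.995 -0.103] F [ 0.86  0.15 -0.21]
(0.432, 0.122, 0.304) -> [ -6.89 -17.27   0.02]
```

>>> {"fn": "move_arm", "kwargs": {"gripper": [0, 0, 0, 0, 0], "xyz": [[-6.9, -17.3, 0], [-6.9, -17.3, 0], [-6.9, -17.3, 0], [-6.9, -17.3, 0], [-6.9, -17.3, 5]], "twist": [0, 0, 0, 0, 0]}}

```text
t: 2.75
eef_pos: [0.4354, 0.1235, 0.2706]
tool_rot: [0.007, -0.048, 0.999, 0.002]
contact_force: [2.1, 1.2, -0.1]
gripper_width: 0.004
```

```bash
python3 -c "
from h import *
sh((.432,.122,.160))
save('top','t1.png');save('side','s1.png')"
```

```text
t 2.75 [0.4354 0.1235 0.2706] x [-0.995 -0.096] F [ 2.12  1.21 -0.11]
(0.432, 0.122, 0.16) -> [ 0.5  -0.16 11.06]
```

View pics/t1.png

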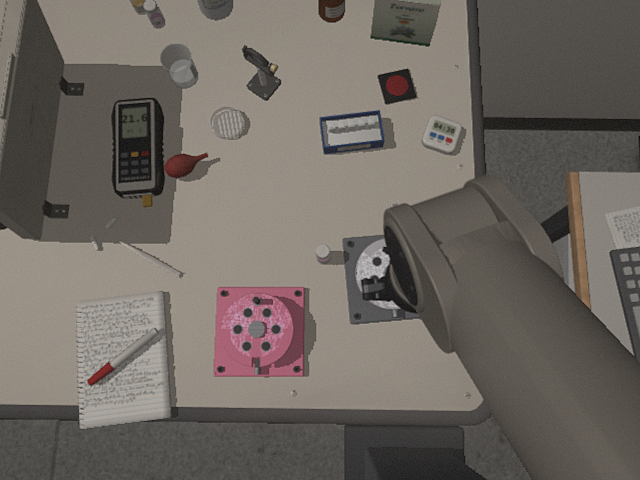

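View pics/s1.png

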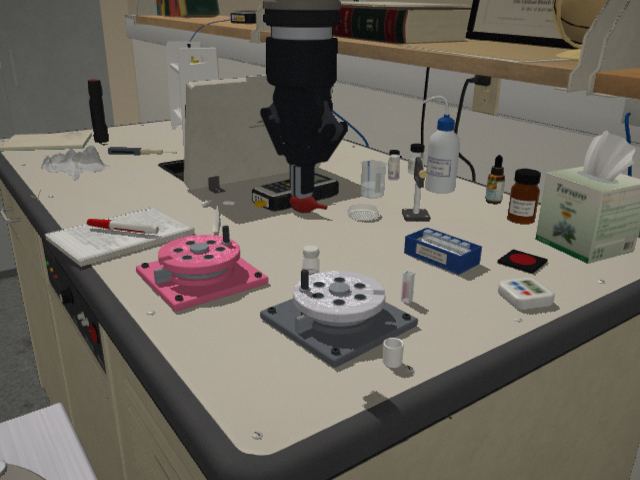

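```bash
python3 -c "
from h import *
d=read_camera('side')
p=get_obs()['eef_pos']
for z in(0,.03,.054,.073): print(z,proj(d,p-[0,0,z]))
import cv2
a=cv2.imread('pics/s1.png')[80:340,220:440];cv2.imwrite('pics/c1.png',cv2.resize(a,None,fx=2.3,fy=2.3))
sh((.432,.122,.131))
"
```

```text
0 (np.float64(298.2549449227007), np.float64(130.5625281280502))
0.03 (np.float64(298.2462711728081), np.float64(156.93987745331825))
0.054 (np.float64(298.2395462646032), np.float64(177.39069227955028))
0.073 (np.float64(298.23435177384266), np.float64(193.18742368814824))
t 2.9 [0.4287 0.1257 0.2636] x [-0.995 -0.099] F [ 0.14  1.04 -0.5 ]
(0.432, 0.122, 0.131) -> [-0.34 -0.38 13.26]
```

View pics/c1.png

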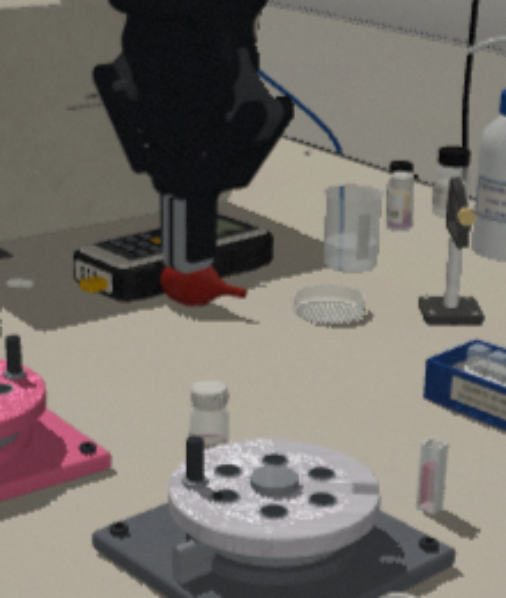

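>>> {"fn": "move_arm", "kwargs": {"gripper": [0, 0, 0, 0, 0], "xyz": [[-0.1, 0.4, 4], [-0.1, 0.4, 8], [-0.1, 0.4, 11.3], [-0.1, 0.4, 13.2], [-0.1, 0.4, 13.2]], "twist": [0, 0, 0, 0, 0]}}

```text
t: 3.32
eef_pos: [0.4281, 0.1328, 0.1307]
tool_rot: [-0.003, -0.053, 0.999, -0.001]
contact_force: [-0.1, -0.8, -0.2]
gripper_width: -0.001
```

```bash
python3 -c "
from h import *
read_camera('side');read_camera('side')
c=np.array((.489,.121))
P=[]
for a in (2.6,2.4,2.2,2.0,1.8,1.6,1.4,1.2): 
  P.append((*(c+.047*np.array([np.cos(a),np.sin(a)])).round(4),.131))
sh((.432,.122,.131),*P)
save('side','s2.png')"
```

```text
t 3.4167 [0.4303 0.1329 0.1338] x [-0.995 -0.105] F [ 0.03 -0.34 -0.13]
(0.432, 0.122, 0.131) -> [-0.06 -1.1   0.28]
(np.float64(0.4487), np.float64(0.1452), 0.131) -> [-1.96  1.03  0.28]
(np.float64(0.4543), np.float64(0.1527), 0.131) -> [-2.59  1.72  0.28]
(np.float64(0.4613), np.float64(0.159), 0.131) -> [-3.36  2.27  0.28]
(np.float64(0.4694), np.float64(0.1637), 0.131) -> [-4.21  2.66  0.28]
(np.float64(0.4783), np.float64(0.1668), 0.131) -> [-5.13  2.87  0.28]
(np.float64(0.4876), np.float64(0.168), 0.131) -> [-6.07  2.89  0.28]
(np.float64(0.497), np.float64(0.1673), 0.131) -> [-6.99  2.72  0.28]
(np.float64(0.506), np.float64(0.1648), 0.131) -> [-7.86  2.38  0.28]
```

View pics/s2.png

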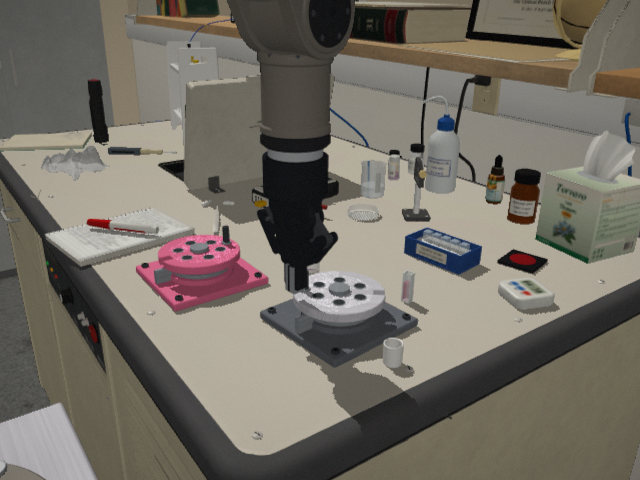

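>>> {"fn": "move_arm", "kwargs": {"gripper": [0, 0, 0, 0, 0], "xyz": [[-1.1, 0.5, 0.1], [-1.95, 1.0, 0.1], [-2.6, 1.7, 0.1], [-3.35, 2.25, 0.1], [-4.2, 2.65, 0.1]], "twist": [0, 0, 0, 0, 0]}}

```text
t: 3.88
eef_pos: [0.4697, 0.1636, 0.1328]
tool_rot: [0.0, -0.052, 0.999, 0.0]
contact_force: [-1.0, 0.1, 0.0]
gripper_width: 0.002
```

```bash
cat > p.py <<'E'
from h import *
import sys
c=np.array((.489,.121))
sh(*[(*(c+float(sys.argv[1])*np.array([np.cos(a),np.sin(a)])).round(4),.131) for a in map(float,sys.argv[3:])])
save('side',sys.argv[2]+'s.png');save('top',sys.argv[2]+'t.png')
a=cv2.imread('pics/'+sys.argv[2]+'s.png')[180:380,240:440];b=cv2.imread('pics/'+sys.argv[2]+'t.png')[200:350,320:480]
cv2.imwrite('pics/'+sys.argv[2]+'.png',np.hstack([cv2.resize(a,(400,400)),cv2.resize(b,(400,400))]))
E
python3 p.py .047 a3 2.0 1.8 1.6 1.4 1.2 1.0
```

```text
t 3.8833 [0.4697 0.1636 0.1328] x [-0.995 -0.104] F [-1.04  0.09  0.03]
(np.float64(0.4694), np.float64(0.1637), 0.131) -> [0.03 0.01 0.18]
(np.float64(0.4783), np.float64(0.1668), 0.131) -> [-0.89  0.23  0.18]
(np.float64(0.4876), np.float64(0.168), 0.131) -> [-1.83  0.25  0.18]
(np.float64(0.497), np.float64(0.1673), 0.131) -> [-2.76  0.08  0.18]
(np.float64(0.506), np.float64(0.1648), 0.131) -> [-3.62 -0.26  0.18]
(np.float64(0.5144), np.float64(0.1605), 0.131) -> [-4.42 -0.77  0.18]
```

View pics/a3.png

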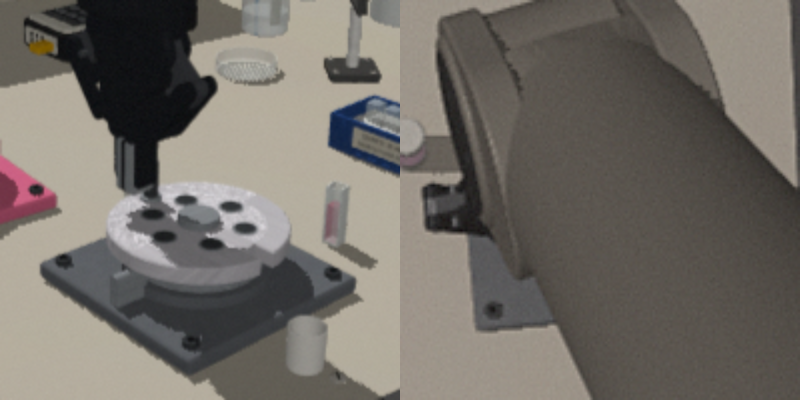

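The disc is turning clockwise: the notch is now at about (275,252) in the left crop and the finger is behind the peg.

>>> {"fn": "move_arm", "kwargs": {"gripper": [0, 0, 0, 0, 0], "xyz": [[-0.9, 0.2, 0.1], [-1.8, 0.25, 0.1], [-2.75, 0.1, 0.1], [-3.6, -0.25, 0.1], [-3.6, -0.25, 0.1]], "twist": [0, 0, 0, 0, 0]}}

```text
t: 4.4
eef_pos: [0.5077, 0.1626, 0.1313]
tool_rot: [0.001, -0.051, 0.999, -0.0]
contact_force: [-0.2, 0.5, 1.4]
gripper_width: 0.001
```

```bash
python3 p.py .047 a4 1.2 1.1 1.0 .9 .8 .7 .6 .5 .4
```

```text
t 4.4 [0.5077 0.1626 0.1313] x [-0.995 -0.101] F [-0.2   0.52  1.38]
(np.float64(0.506), np.float64(0.1648), 0.131) -> [0.14 0.24 0.03]
(np.float64(0.5103), np.float64(0.1629), 0.131) -> [-0.27  0.    0.03]
(np.float64(0.5144), np.float64(0.1605), 0.131) -> [-0.65 -0.28  0.03]
(np.float64(0.5182), np.float64(0.1578), 0.131) -> [-1.   -0.58  0.03]
(np.float64(0.5217), np.float64(0.1547), 0.131) -> [-1.32 -0.93  0.03]
(np.float64(0.5249), np.float64(0.1513), 0.131) -> [-1.6  -1.3   0.03]
(np.float64(0.5278), np.float64(0.1475), 0.131) -> [-1.85 -1.71  0.03]
(np.float64(0.5302), np.float64(0.1435), 0.131) -> [-2.05 -2.13  0.03]
(np.float64(0.5323), np.float64(0.1393), 0.131) -> [-2.22 -2.57  0.03]
```

View pics/a4.png

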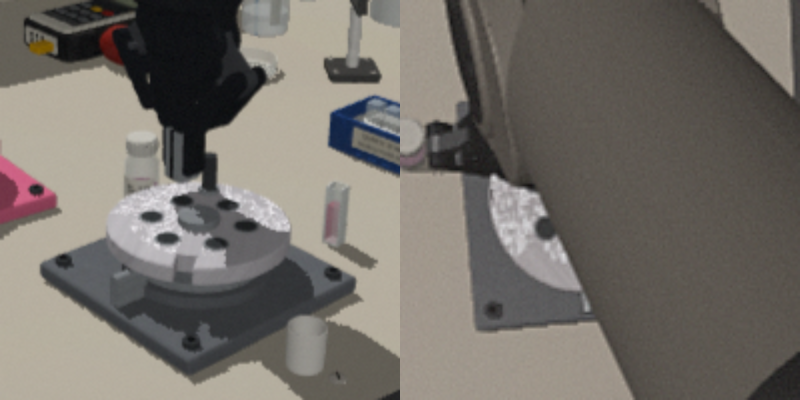

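```bash
python3 -c "
from h import *
d=read_camera('side')
c=np.array((.489,.121))
for th in (.8,.6,.5,.4,.3,.2,.1,0,-.1):
  a=.1+np.pi+th
  X=[*(c+.060*np.array([np.cos(a),np.sin(a)])),.041]
  Y=[*(c+.045*np.array([np.cos(a-np.pi),np.sin(a-np.pi)])),.075]
  f=lambda p:((p[0]-240)*2,(p[1]-180)*2)
  print(th,np.round(f(proj(d,X))),np.round(f(proj(d,Y))))
"
```

```text
0.8 [195. 278.] [201. 154.]
0.6 [176. 276.] [214. 155.]
0.5 [166. 275.] [221. 156.]
0.4 [157. 273.] [227. 157.]
0.3 [149. 270.] [233. 159.]
0.2 [141. 267.] [239. 161.]
0.1 [133. 264.] [244. 163.]
0 [127. 260.] [249. 165.]
-0.1 [121. 256.] [254. 167.]
```

>>> {"fn": "move_arm", "kwargs": {"gripper": [0, 0, 0, 0, 0], "xyz": [[-0.3, -0.1, 0], [-0.65, -0.3, 0], [-1.0, -0.6, 0], [-1.3, -0.95, 0], [-1.3, -0.95, 0]], "twist": [0, 0, 0, 0, 0]}}

```text
t: 4.97
eef_pos: [0.5191, 0.154, 0.1309]
tool_rot: [-0.001, -0.051, 0.999, -0.001]
contact_force: [-1.4, -3.1, 1.3]
gripper_width: -0.0
```

```bash
python3 p.py .047 a5 .8 .7 .6 .5 .4 .3
```

```text
t 4.9667 [0.5191 0.154  0.1309] x [-0.995 -0.102] F [-1.44 -3.08  1.26]
(np.float64(0.5217), np.float64(0.1547), 0.131) -> [-0.27  0.04 -0.01]
(np.float64(0.5249), np.float64(0.1513), 0.131) -> [-0.55 -0.33 -0.01]
(np.float64(0.5278), np.float64(0.1475), 0.131) -> [-0.8  -0.73 -0.01]
(np.float64(0.5302), np.float64(0.1435), 0.131) -> [-1.   -1.16 -0.01]
(np.float64(0.5323), np.float64(0.1393), 0.131) -> [-1.16 -1.6  -0.01]
(np.float64(0.5339), np.float64(0.1349), 0.131) -> [-1.28 -2.05 -0.01]
```

View pics/a5.png

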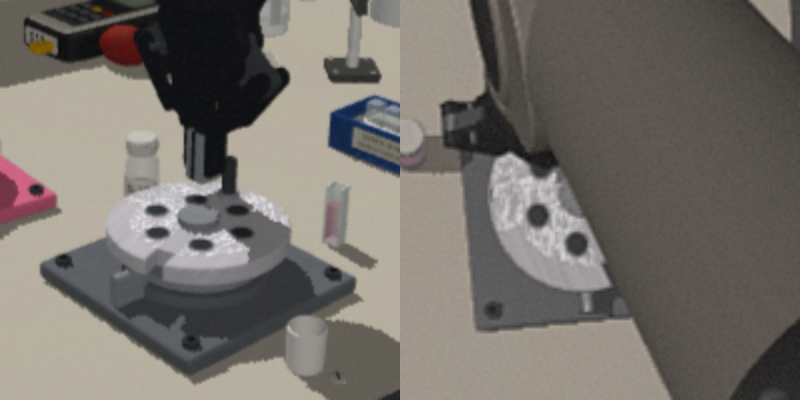

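>>> {"fn": "move_arm", "kwargs": {"gripper": [0, 0, 0, 0, 0], "xyz": [[-0.3, -0.2, 0], [-0.55, -0.4, 0], [-0.7, -0.6, 0], [-0.8, -0.75, 0], [-0.8, -0.75, 0]], "twist": [0, 0, 0, 0, 0]}}

```text
t: 5.48
eef_pos: [0.524, 0.1472, 0.1298]
tool_rot: [-0.005, -0.051, 0.999, -0.001]
contact_force: [-12.1, -3.8, 4.4]
gripper_width: -0.0
```

```bash
python3 p.py .047 a6 .6 .55 .5 .45 .4 .35 .3
```

```text
t 5.4833 [0.524  0.1472 0.1298] x [-0.995 -0.102] F [-12.06  -3.75   4.42]
(np.float64(0.5278), np.float64(0.1475), 0.131) -> [-0.38 -0.01 -0.12]
(np.float64(0.5291), np.float64(0.1456), 0.131) -> [-0.49 -0.21 -0.12]
(np.float64(0.5302), np.float64(0.1435), 0.131) -> [-0.57 -0.43 -0.12]
(np.float64(0.5313), np.float64(0.1414), 0.131) -> [-0.66 -0.65 -0.13]
(np.float64(0.5323), np.float64(0.1393), 0.131) -> [-0.74 -0.87 -0.13]
(np.float64(0.5332), np.float64(0.1371), 0.131) -> [-0.81 -1.1  -0.13]
(np.float64(0.5339), np.float64(0.1349), 0.131) -> [-0.85 -1.32 -0.13]
```

View pics/a6.png

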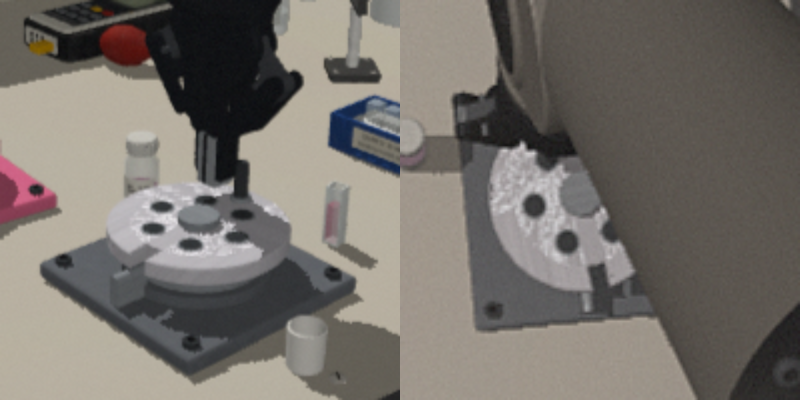

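>>> {"fn": "move_arm", "kwargs": {"gripper": [0, 0, 0, 0, 0], "xyz": [[0, 0.8, -0.1], [0, 1.5, -0.1], [-0.5, 1.5, -0.1], [-0.5, 1.5, -0.1], [-0.5, 1.5, -0.1]], "twist": [0, 0, 0, 0, 0]}}

```text
t: 6.0
eef_pos: [0.5215, 0.1582, 0.1281]
tool_rot: [-0.012, -0.05, 0.999, -0.005]
contact_force: [-22.7, -13.2, 3.2]
gripper_width: -0.002
```

```bash
python3 p.py .047 a7 .6 .5 .4 .3
```

```text
t 6.0 [0.5215 0.1582 0.1281] x [-0.995 -0.1  ] F [-22.67 -13.21   3.22]
(np.float64(0.5278), np.float64(0.1475), 0.131) -> [-0.51 -1.13 -0.3 ]
(np.float64(0.5302), np.float64(0.1435), 0.131) -> [-0.71 -1.55 -0.3 ]
(np.float64(0.5323), np.float64(0.1393), 0.131) -> [-0.88 -1.99 -0.3 ]
(np.float64(0.5339), np.float64(0.1349), 0.131) -> [-0.99 -2.44 -0.3 ]
```

View pics/a7.png

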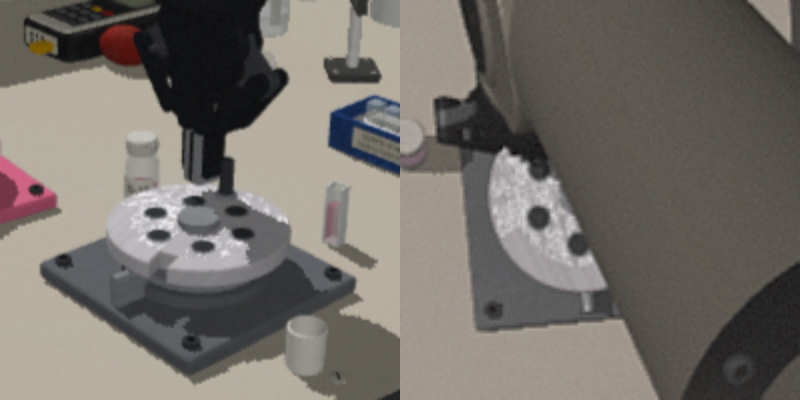

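>>> {"fn": "move_arm", "kwargs": {"gripper": [0, 0, 0, 0, 0], "xyz": [[1.0, 0, 0], [2.0, 0, 0], [2.0, 0.5, 0], [2.0, 0.5, -2.5], [2.0, 0.5, -2.5]], "twist": [0, 0, 0, 0, 0]}}

```text
t: 6.52
eef_pos: [0.5136, 0.1692, 0.1606]
tool_rot: [0.003, -0.052, 0.999, 0.002]
contact_force: [1.5, -0.5, 0.3]
gripper_width: 0.002
```

```bash
python3 p.py .047 a8 .6 .5 .4 .3
```

```text
t 6.5167 [0.5136 0.1692 0.1606] x [-0.995 -0.104] F [ 1.54 -0.51  0.26]
(np.float64(0.5278), np.float64(0.1475), 0.131) -> [-1.17 -2.32  2.97]
(np.float64(0.5302), np.float64(0.1435), 0.131) -> [-1.36 -2.74  2.97]
(np.float64(0.5323), np.float64(0.1393), 0.131) -> [-1.53 -3.18  2.97]
(np.float64(0.5339), np.float64(0.1349), 0.131) -> [-1.64 -3.63  2.97]
```

View pics/a8.png

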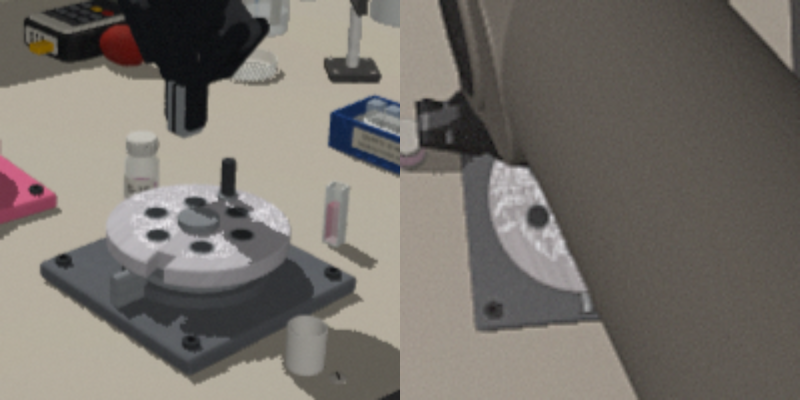

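>>> {"fn": "move_arm", "kwargs": {"gripper": [0, 0, 0, 0, 0], "xyz": [[-1.4, 0.2, 0], [-1.4, 0.2, 1.5], [-1.4, 0.2, 3], [-1.4, 0.2, 3], [-1.4, 0.2, 3]], "twist": [0, 0, 0, 0, 0]}}

```text
t: 7.03
eef_pos: [0.5242, 0.1707, 0.1263]
tool_rot: [-0.001, -0.052, 0.999, -0.0]
contact_force: [0.1, 0.6, 0.2]
gripper_width: 0.002
```

```bash
python3 -c "
from h import *
read_camera('side');read_camera('side')
sh((.528,.160,.131),(.530,.150,.131),(.532,.145,.131),(.532,.140,.131))"
```

```text
t 7.1333 [0.5249 0.1708 0.1275] x [-0.995 -0.103] F [-0.19  0.23 -0.02]
(0.528, 0.16, 0.131) -> [-0.2  -1.11 -0.35]
(0.53, 0.15, 0.131) -> [-0.29 -2.12 -0.35]
(0.532, 0.145, 0.131) -> [-0.44 -2.64 -0.35]
(0.532, 0.14, 0.131) -> [-0.39 -3.14 -0.35]
```

>>> {"fn": "move_arm", "kwargs": {"gripper": [0, 0, 0, 0, 0], "xyz": [[-0.2, -0.6, -0.35], [-0.3, -1.1, -0.35], [-0.4, -1.7, -0.35], [-0.5, -2.1, -0.35], [-0.5, -2.1, -0.35]], "twist": [0, 0, 0, 0, 0]}}

```text
t: 7.55
eef_pos: [0.5323, 0.1486, 0.131]
tool_rot: [0.0, -0.051, 0.999, -0.0]
contact_force: [0.4, -0.3, -0.9]
gripper_width: -0.001
```

```bash
python3 p.py .047 a9 .5 .4 .3
```

```text
t 7.55 [0.5323 0.1486 0.131 ] x [-0.995 -0.101] F [ 0.39 -0.31 -0.85]
(np.float64(0.5302), np.float64(0.1435), 0.131) -> [ 0.26 -0.48 -0.  ]
(np.float64(0.5323), np.float64(0.1393), 0.131) -> [ 0.09 -0.92  0.  ]
(np.float64(0.5339), np.float64(0.1349), 0.131) -> [-0.03 -1.38  0.  ]
```

View pics/a9.png

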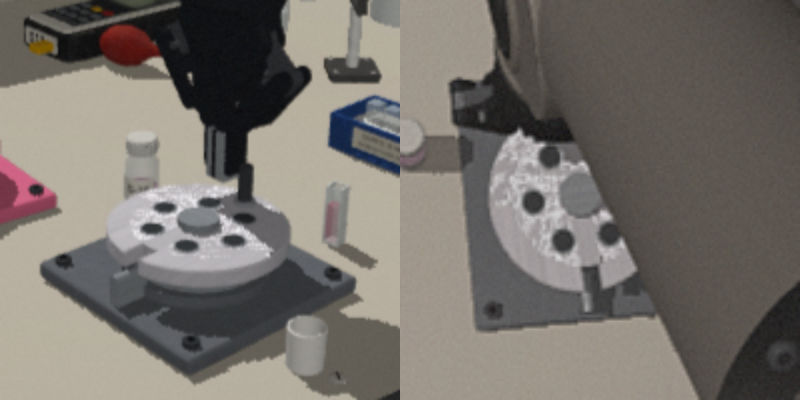

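```bash
cat > z.py <<'E'
from h import *
import sys
n=sys.argv[1]
b=cv2.imread('pics/'+n+'t.png')[260:330,360:430];a=cv2.imread('pics/'+n+'s.png')[270:340,280:350]
cv2.imwrite('pics/'+n+'z.png',np.hstack([cv2.resize(x,(400,400),interpolation=cv2.INTER_CUBIC) for x in (a,b)]))
E
python3 z.py a9
```

```text
(no output)
```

View pics/a9z.png

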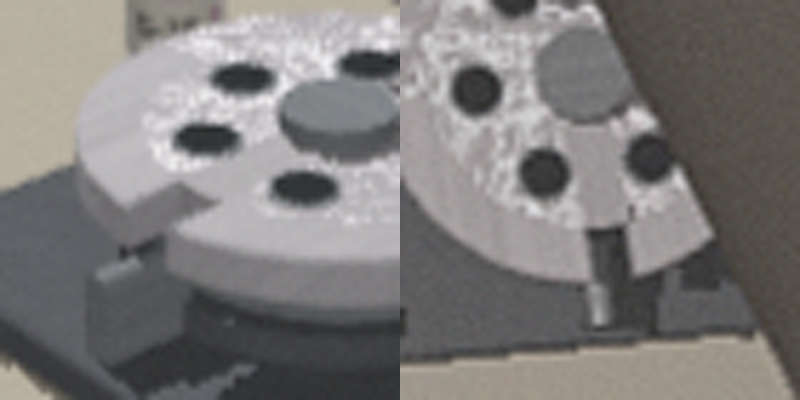

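```bash
cat > ang.py <<'E'
from h import *
d=read_camera('top')
C=np.array((.4885,.1209))
def a(x,y,z):
    p=back(d,360+(x-400)/5.714,260+y/5.714,z)[:2]-C; return p.round(4),np.hypot(*p).round(4),(np.arctan2(p[1],p[0])%(2*np.pi)-np.pi).round(3)
E
python3 -c "
from ang import *
print(a(588,75,.053),a(611,273,.047),a(608,227,.047),a(600,305,.033),a(600,320,.033))"
```

```text
(array([-0.0009, -0.0003]), np.float64(0.001), np.float64(0.261)) (array([-0.0572, -0.0069]), np.float64(0.0577), np.float64(0.119)) (array([-0.0441, -0.0062]), np.float64(0.0445), np.float64(0.139)) (array([-0.0651, -0.0052]), np.float64(0.0653), np.float64(0.079)) (array([-0.0694, -0.0051]), np.float64(0.0696), np.float64(0.074))
```

>>> {"fn": "move_arm", "kwargs": {"gripper": [0, 0, 0], "xyz": [[0, -0.1, 0], [0, -0.2, 0], [0, -0.2, 0]], "twist": [0, 0, 0]}}

```text
t: 7.95
eef_pos: [0.5317, 0.1481, 0.1305]
tool_rot: [-0.0, -0.052, 0.999, -0.0]
contact_force: [-0.7, 1.2, 0.4]
gripper_width: 0.0
```

```bash
python3 p.py .047 b0 .5;python3 z.py b0
```

```text
t 7.95 [0.5317 0.1481 0.1305] x [-0.995 -0.103] F [-0.66  1.19  0.45]
(np.float64(0.5302), np.float64(0.1435), 0.131) -> [ 0.2  -0.44 -0.05]
```

View pics/b0z.png

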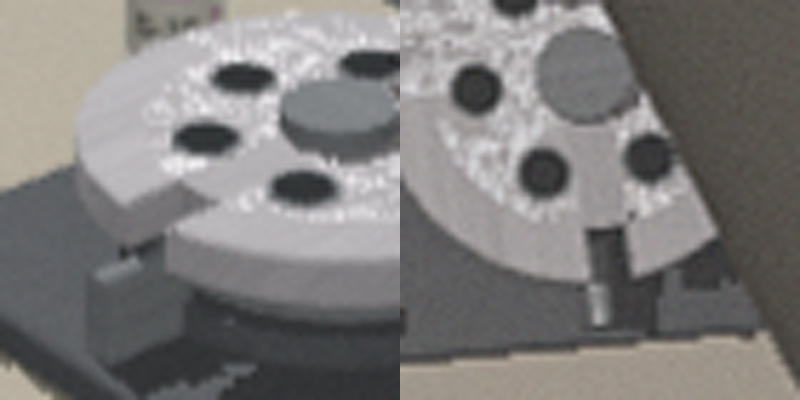

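>>> {"fn": "move_arm", "kwargs": {"gripper": [0, 0, 0], "xyz": [[0, -0.1, 0], [0, -0.2, 0], [0, -0.2, 0]], "twist": [0, 0, 0]}}

```text
t: 8.3
eef_pos: [0.5322, 0.1461, 0.1306]
tool_rot: [0.0, -0.052, 0.999, 0.0]
contact_force: [0.2, 0.5, -0.1]
gripper_width: -0.001
```

```bash
python3 p.py .047 b1 .5;python3 z.py b1
```

```text
t 8.3 [0.5322 0.1461 0.1306] x [-0.995 -0.103] F [ 0.18  0.53 -0.06]
(np.float64(0.5302), np.float64(0.1435), 0.131) -> [ 0.22 -0.24 -0.04]
```

View pics/b1z.png

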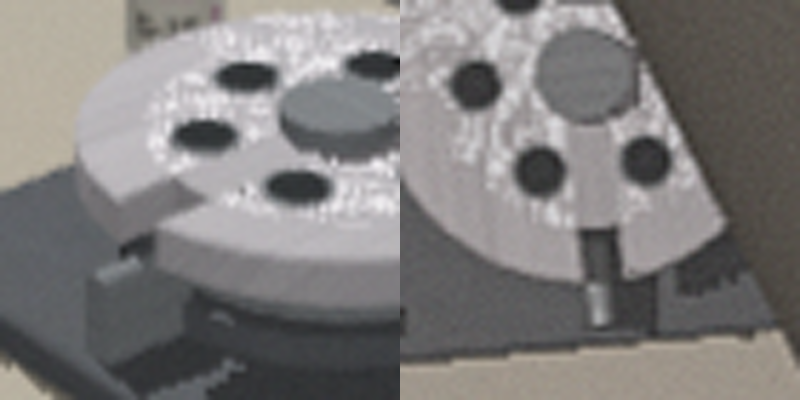

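```bash
python3 -c "
from ang import *
print(a(601.5,276,.047),a(600,228,.047),a(599,305,.033),a(599,320,.033))
o=sh((.4885,.121,.19))"
python3 - <<'E'
import cv2,numpy as np
b=cv2.imread('pics/b1t.png')[295:325,380:410];a=cv2.imread('pics/b1s.png')[295:340,285:330]
cv2.imwrite('pics/b1y.png',np.hstack([cv2.resize(x,(400,400),interpolation=cv2.INTER_CUBIC) for x in (a,b)]))
E
```

```text
(array([-0.0581, -0.0041]), np.float64(0.0583), np.float64(0.071)) (array([-0.0444, -0.0039]), np.float64(0.0445), np.float64(0.087)) (array([-0.0651, -0.0049]), np.float64(0.0653), np.float64(0.075)) (array([-0.0694, -0.0048]), np.float64(0.0696), np.float64(0.069))
t 8.45 [0.5321 0.1461 0.1306] x [-0.995 -0.103] F [ 0.84  0.65 -0.5 ]
(0.4885, 0.121, 0.19) -> [ 4.6  -2.05 -5.94]
```

View pics/b1y.png

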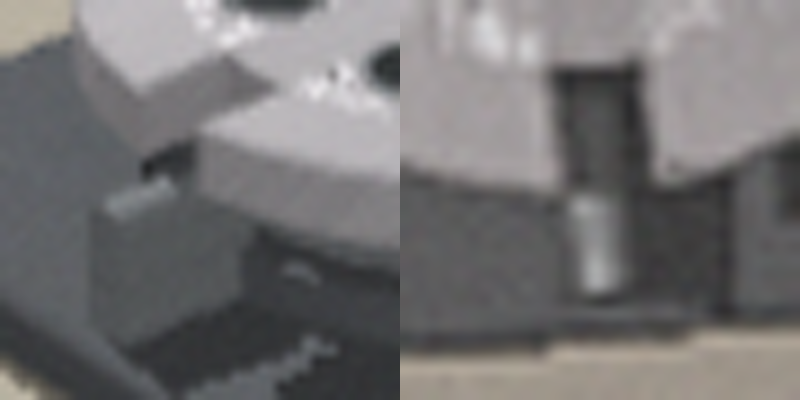

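The notch (0.07 to 0.09 rad) and the key (about 0.07) now line up. I'll back off, lift clear and go over the hub.

>>> {"fn": "move_arm", "kwargs": {"gripper": [0, 0, 0, 0, 0], "xyz": [[0, 0.8, 0], [0, 1.8, 0], [0, 1.8, -2.5], [0, 1.8, -5], [2, 0, -5]], "twist": [0, 0, 0, 0, 0]}}

```text
t: 8.87
eef_pos: [0.5168, 0.15, 0.1849]
tool_rot: [0.005, -0.054, 0.999, 0.003]
contact_force: [1.0, -0.4, -0.0]
gripper_width: -0.002
```

```bash
python3 -c "
from h import *
sh((.4885,.121,.19))"
```

```text
t 8.8667 [0.5168 0.15   0.1849] x [-0.994 -0.108] F [ 1.03 -0.43 -0.02]
(0.4885, 0.121, 0.19) -> [ 3.12 -2.58 -0.55]
```

>>> {"fn": "move_arm", "kwargs": {"gripper": [0, 0, 0, 0, 0], "xyz": [[2.7, -2.3, 0], [2.7, -2.3, 0], [2.7, -2.3, 0], [2.7, -2.3, 0], [2.7, -2.3, 0]], "twist": [0, 0, 0, 0, 0]}}

```text
t: 9.28
eef_pos: [0.4884, 0.1199, 0.1807]
tool_rot: [0.0, -0.052, 0.999, 0.0]
contact_force: [0.2, 0.3, -0.1]
gripper_width: 0.001
```

```bash
python3 p.py .047 b2 .5;python3 z.py b2; python3 -c "
from h import *
sh((.4885,.121,.126))"
```

```text
t 9.2833 [0.4884 0.1199 0.1807] x [-0.995 -0.104] F [ 0.25  0.32 -0.15]
(np.float64(0.5302), np.float64(0.1435), 0.131) -> [-4.4   1.91  4.98]
t 9.3833 [0.4883 0.1196 0.1806] x [-0.995 -0.104] F [ 0.32 -0.35  0.29]
(0.4885, 0.121, 0.126) -> [-0.03  0.14  5.46]
```

View pics/b2.png

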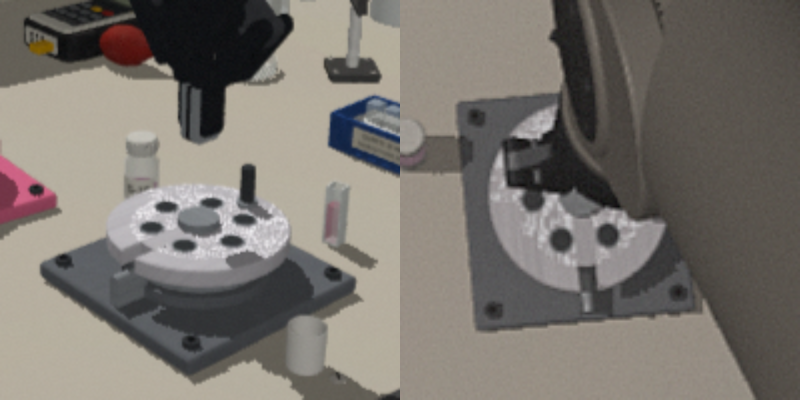

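View pics/b2z.png

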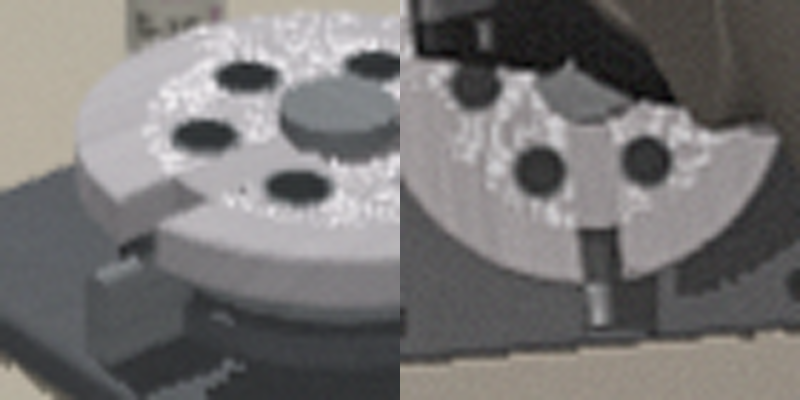

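>>> {"fn": "move_arm", "kwargs": {"gripper": [0, 0, 0, 0, 0], "xyz": [[0, 0.1, 2.5], [0, 0.1, 4.7], [0, 0.1, 5.3], [0, 0.1, 5.7], [0, 0.1, 6.0]], "twist": [0, 0, 0, 0, 0]}}

```text
t: 9.8
eef_pos: [0.4871, 0.1196, 0.1205]
tool_rot: [-0.001, -0.052, 0.999, -0.0]
contact_force: [-3.9, -0.4, 5.9]
gripper_width: 0.001
```

>>> {"fn": "move_arm", "kwargs": {"gripper": [0, 0, 0, 0], "xyz": [[0, 0, 0.2], [0, 0, 0.4], [0, 0, 0.6], [0, 0, 0.6]], "twist": [0, 0, 0, 0]}}

```text
t: 10.13
eef_pos: [0.4876, 0.1196, 0.1163]
tool_rot: [-0.0, -0.051, 0.999, 0.0]
contact_force: [-7.6, -1.4, 16.4]
gripper_width: -0.003
```

>>> {"fn": "move_arm", "kwargs": {"gripper": [0, 0, 0], "xyz": [[0, 0, 0.1], [0, 0, 0.2], [0, 0, 0.2]], "twist": [0, 0, 0]}}

```text
t: 10.38
eef_pos: [0.4877, 0.1195, 0.1158]
tool_rot: [-0.0, -0.051, 0.999, 0.001]
contact_force: [-12.7, -2.8, 36.3]
gripper_width: 0.002
```

The force has risen to 36 N with almost no further travel, so the turntable has bottomed out. I'll lift off straight up.

>>> {"fn": "move_arm", "kwargs": {"gripper": [0, 0, 0, 0, 0], "xyz": [[0, 0, -0.4], [0, 0, -1.2], [0, 0, -5], [0, 0, -9], [0, 0, -13]], "twist": [0, 0, 0, 0, 0]}}

```text
t: 10.8
eef_pos: [0.4877, 0.1192, 0.2447]
tool_rot: [0.0, -0.051, 0.999, -0.0]
contact_force: [1.0, 0.5, 0.3]
gripper_width: 0.003
```

>>> {"fn": "move_arm", "kwargs": {"gripper": [0, 0, 0, 0, 0], "xyz": [[0, 4, -2], [4, 8, -2], [7, 12, -2], [10, 16, -2], [12, 20, -2]], "twist": [0, 0, 0, 0, 0]}}

```text
t: 11.22
eef_pos: [0.3682, 0.2779, 0.2638]
tool_rot: [0.001, -0.051, 0.999, 0.001]
contact_force: [0.7, 1.0, 0.1]
gripper_width: 0.003
```

```bash
python3 p.py .047 c0 .5;python3 z.py c0; python3 - <<'E'
from h import *
for c in('side','top'):
    d=read_camera(c)
    for q in('notch','key_top','hub_top','peg_top','vial','cup','cuvette'):
        print(c,q,[(np.round(r['centre'],3),round(r['p'],2)) for r in spot_point(q,c)[:2]])
E
```

```text
t 11.2167 [0.3682 0.2779 0.2638] x [-0.995 -0.102] F [0.65 0.97 0.12]
(np.float64(0.5302), np.float64(0.1435), 0.131) -> [-14.72 -15.04  13.29]
side notch [(array([0.341, 0.341, 0.034]), 0.95), (array([0.442, 0.115, 0.022]), 0.67)]
side key_top [(array([0.438, 0.121, 0.031]), 0.91), (array([0.341, 0.344, 0.035]), 0.76)]
side hub_top [(array([0.395, 0.342, 0.057]), 0.84), (array([0.493, 0.122, 0.041]), 0.62)]
side peg_top [(array([0.535, 0.128, 0.069]), 0.95), (array([0.439, 0.342, 0.075]), 0.76)]
side vial [(array([0.528, 0.238, 0.004]), 0.61)]
side cup [(array([ 0.488,  0.012, -0.   ]), 0.69)]
side cuvette [(array([ 0.609,  0.112, -0.   ]), 0.79)]
top notch [(array([0.439, 0.117, 0.025]), 0.57)]
top key_top [(array([0.436, 0.114, 0.029]), 0.56)]
top hub_top [(array([0.489, 0.124, 0.048]), 0.91), (array([0.437, 0.121, 0.024]), 0.24)]
top peg_top [(array([0.536, 0.129, 0.068]), 0.63)]
top vial [(array([0.519, 0.237, 0.004]), 0.71)]
top cup [(array([ 0.489,  0.014, -0.002]), 0.75)]
top cuvette []
```

View pics/c0.png

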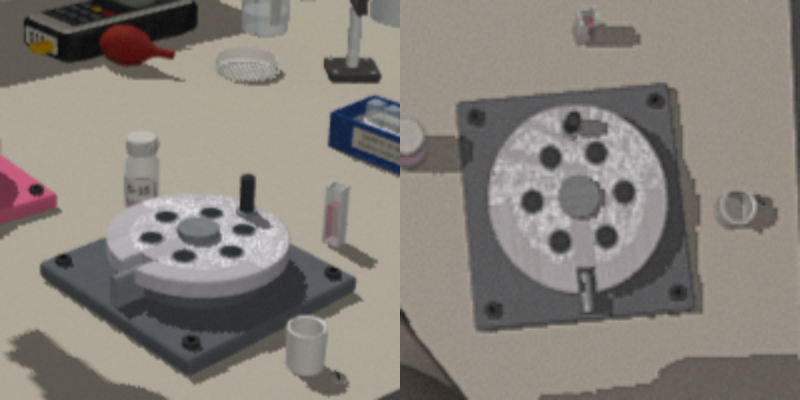

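View pics/c0z.png

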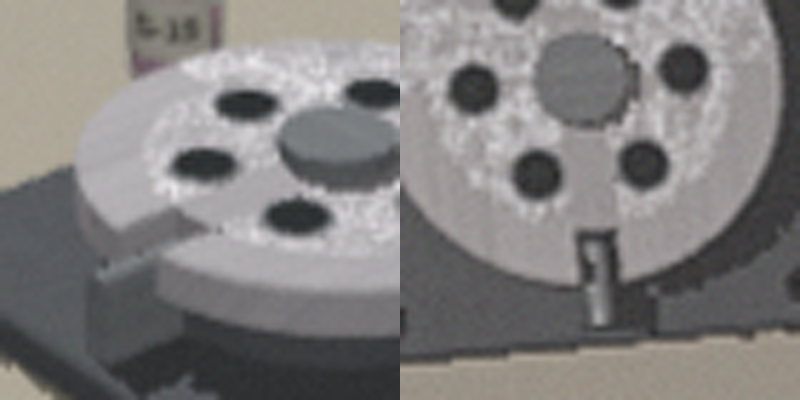

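The key now sits inside the notch, and the hub and peg heights have dropped by about 9 mm. The vial, cup and cuvette have not moved and the robot is clear, so I'm handing in.

```bash
python3 -c "
from h import *
print(hand_in())"
```

```text
the job is handed in; nothing more can be done
None
```

I turned the grey stage's turntable clockwise by its peg until the notch stood over the key. I then pressed the hub cap down to the stop and moved the arm clear. The job was handed in at about 11.5 s of the 48 s; no verdict is reported.

- **Fully home:** pressing stopped at TCP z 0.116 m with 36 N, which puts the hub top at about 43 mm (44 mm is home). The networks put it at 41 mm (side) and 48 mm (top), and the peg top at 68–69 mm, down from about 75 mm. Both pictures show the key inside the notch.
- **Notch over key:** the networks place them about 4 mm apart from the top camera and 7 mm from the side camera. The side figure is over the 6 mm limit. I put this down to their roughly 4 mm error, since the turntable could not have dropped fully unless it was on the key.
- **Vial, cup and cuvette:** all three stand in the last pictures within measurement error of where they began. The top-camera network missed the cuvette in its last check, but the top picture shows it and the side camera found it.
- **Mishap on the way:** during the turning, the fingertip pressed the peg outward with up to about 26 N and dragged it back a little. I released it sideways and pushed again from its flat side, and saw no lifting of the turntable.

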